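Refit the toastie plate and latch the sandwich maker shut

TASK

Put the sandwich maker back together after washing up: lay the toastie plate (the one with two deep pockets and a single rib between them) flush into the recess of the lower half, without dropping it, and let go. Then shut the lid without slamming it, and swing the steel clip on its handle down until its hook snaps home under the lower handle. Leave the grill plate and everything else on the worktop where they are.

Things in the scene. Friction and masses are not known exactly. Their poses are not given: they have to be found in the camera images.
- maker: Sandwich maker: black, heavy, stays put. Shell 155 deep (x) by 190 mm wide (y), lower half 45 mm tall. Origin: centre of its underside; x points from its front (handle) to its back (hinge), y left, z up. Lower handle at the front middle: 90 mm wide, z 24 to 45 mm, out to x = -108 mm; the lid's handle lies just above it when shut.
- recess (a point): Centre of the floor of the recess for the removable plate, 29 mm above the worktop; axes as maker. Recess 124 (x) by 154 mm (y), 16 mm deep from the rim of the lower half. The seated plate's origin lies here and its top is flush with the rim. 2 mm play on each side.
- toast_plate: Grey cast toastie plate, 0.3 kg, 120 (x) by 150 (y) by 16 mm; lowest 4 mm is 3 mm smaller all round. Two pockets (104 by 61 mm, floor at z 4 mm) parted by one rib along the plate's x through its middle, 12 mm wide, top at z 16 mm, to be pinched from above. Origin: centre of underside, z up. Half a turn makes no difference. Lies right way up, left or right of the maker.
- grill_plate: The other plate of the set, not wanted: same grey outline, 120 (x) by 150 (y) by 16 mm, but shallow, with nine thin parallel ridges. Origin: centre of the underside. Lies on the other side of the sandwich maker.
- lid (a joint): Lid angle, rad: 0 shut (level), grows as it opens, 1.57 upright, stop at 1.75. Stiff hinge: the lid stays at any angle; about 4 N near its front edge moves it. It cannot shut on a plate that is not seated.
- lid_hinge (a point): Middle of the lid's hinge axis (along the maker's y) at the back of the maker: x 81.5, z 47 mm in maker.
- lid_edge (a point): Middle of the front edge of the lid's outer (steel, top) face; moves with the lid, axes turn with it. Shut, it lies 159 mm in front of the hinge and 36 mm above it. Lid 190 mm wide, 34 mm thick; its handle in the middle, 90 mm wide, 20 mm thick, reaches 31 mm farther forward, 2 to 22 mm above hinge level when shut.
- clip (a joint): Angle of the steel clip relative to the lid, rad: 0 closed (hangs straight down when the lid is shut, hook under the lower handle), grows as it swings out to the front, 1.57 straight out, stop at 1.9. Stays where left. Near the end the hook must be pushed past a sprung nose (about 6 N at mid-clip), then it snaps home and stays.
- clip_hinge (a point): Middle of the clip's hinge axis (along the maker's y) on the front end of the lid's handle: lid shut, 194 mm in front of the lid hinge and 62 mm above the worktop.
- clip_tip (a point): Lower end of the clip's outer face, 44 mm from its hinge. The clip is a flat steel plate 36 mm wide and 4 mm thick with a hook on the inner side and a small thumb lip at this end (end 48 mm from the hinge).
- mug: Bystander: white stoneware mug, 80 mm across, 92 mm tall. Origin: centre of the underside.
- jam_jar: Bystander: amber glass jar with a steel cap, 68 mm across, 100 mm tall. Origin: centre of the underside.
- pepper_mill: Bystander: turned dark-wood pepper mill, 54 mm across, 158 mm tall. Origin: centre of the underside.
- ramekin: Bystander: small white ramekin dish, 70 mm across, 42 mm tall, near the front right of the maker. Origin: centre of the underside.
- side_plate: Bystander: white side plate, 170 mm across, 18 mm tall. Origin: centre of the underside.
- salt_pot: Bystander: blue ceramic salt pot, 52 mm across, 65 mm tall. Origin: centre of the underside.

How it is judged:
By the outcome, as a careful person would: the job done as asked, in the order asked, and still so for the second after the job is handed in, with the robot touching nothing.
It also fails if it takes over 72 s, if anything falls off the work surface, if the arm or the gripper's body presses on something with over 40 N, if the wrist force passes 120 N, or if a joint passes its speed limit or range.

ROBOT

A 6-joint arm with a two-finger parallel gripper is mounted at the origin on the work surface. World frame = base frame: x ahead of the robot, y to its left, z up, the work surface at z = 0. Lengths are in mm, angles in rad, forces in N, time in s.
With the tool pointing down it reaches from about 275 to 875 mm from the base axis. Payload 12.5 kg.
Tool frame: the origin (TCP) lies where the fingers leave the gripper's body, on its centre line; the fingertips stand 73 mm ahead of it and the grasp point (between the pads) lies 54 mm ahead of it (robot.tcp_to_tips is the distance from the TCP to the fingertips, in mm); z points along the fingers, y is the line along which they close (so a half turn about z gives the same grasp; the last joint's range is limited). The gripper opens to 85 mm and grips with 20 to 120 N. Pads are 22 mm wide; open, the fingers measure 114 mm over their backs; the gripper's body (76 mm by 85 mm) begins 54 mm behind the grasp point. The pads swing forward as they close: fully open they stand 13 mm farther back than shut.
Start: joints at [-1.421, 0.351, 1.652, -0, 1.139, -0.085], TCP at [127.978, -534.89, 303.89] pointing down, gripper open.
Joint ranges: [-2.75, 2.75], [-0.79, 2.1], [0.01, 2.65], [-1.57, 4.71], [0.07, 3.14], [-2.87, 2.87]. Speed limits (rad/s): [2.22, 2.22, 2.79, 3.14, 3.14, 3.14].

INTERFACE

Orientations are given as [roll, pitch, yaw] about the fixed x, y, z axes, in that order (R = Rz(yaw) Ry(pitch) Rx(roll)).
In Python, from workcell import robot gives the robot as it stands. The module is installed in compiled form; this text tells all that it offers.
- The arm moves only by the tool play_rows, never from a script. Its argument "moves" is a list that holds one entry, the list of rows, each a list of 7 numbers: the shift along the tool's x, y, z in m, then the turn, a rotation vector about the tool's x, y, z in rad, then the opening, from -1 (shut) to 1 (fully open). A call has 1 to 10 rows; each row shifts and turns the commanded pose from where the row before left it, along the tool's axes as they then stand; what a row does not reach is not made up. A row lasts 1/10 s, in which the tool goes at most 50 mm and 8.59 degrees, less where a joint would pass 70% of its speed; a pose out of reach is approached as far as the arm can. A call with a gripper value outside its range is refused whole. The fingers move at their own pace and stop on an object; "force" is the grip in N (left out, the last holds). Time passes only in rows, so rows that do not move let the fingers close. It gives the time, the measured TCP pose, the force, the opening and the grip force at its end, in the units of the state.
- robot.get_obs(): the state, without advancing time (a new reading comes with each control period).
- robot.get_image(name): name is "side" or "top"; returns the picture (420x560x3 uint8, blue, green, red); there is no depth.
- robot.camera_model(name): a dict with "fovy" (degrees; the focal length in pixels is half the picture's height over the tangent of half this angle, whatever the lens; pixels are square), "cx", "cy" (the principal point, pixels), "xyz" and "rotation" of the camera in the world. Camera axes: x right, y down, z forward; pixel columns grow to the right and rows downward; lengths in mm; the calibration is good to about 2 mm. A picture is of the moment at which its call begins. camera_model takes no time and is no camera call.
- robot.finish_job(): hands the job in; it is judged then, once.
Trained networks look in the newest picture that a camera, given by its name, has taken for a name from the list of things; names that differ only in an ending like _2 or _b are one class to them, and where a whole thing is asked for, a point or a joint stands for the part that bears it (a point fixed in the world has none). Each returns a list of dicts, best first, with "p" (0 to 1); they miss things now and then, are a little off and sometimes report something else, mostly with a low value. They report only what shows in the picture. A call takes as long as a camera call.
- robot.boxes_of(camera, target): "point" ([x, y, z] in mm, in the coordinates of the camera as it stood for that picture, good to about 4 mm: the middle of the surface that is visible of it).
- robot.pinpoint(camera, target): "point" ([x, y, z] in mm, in the coordinates of the camera as it stood for that picture, good to about 4 mm: a listed point, or the origin of a listed thing).
The state is a dict: "t": time; "joint_pos": joint angles; "qvel": joint speeds; "joint_efforts": joint torques, N m; "tcp_pos": TCP position; "tool_rot": TCP orientation; "wrist_force": force on the tool from outside, world axes, zero at the start; "moment": the same for the moment, N m; "gripper_width": finger opening in mm; "finger_force": force on a finger pad.
Only numpy, scipy, OpenCV 4.12 (cv2) and the standard library are available. Lean on these libraries where they do the work, as an engineer would, in place of code of your own. Each camera call takes 0.05 s, during which the arm holds its last target. There are 200 camera calls.

## Working session

There is one attempt and no reset: what is moved stays moved. The work goes in short steps, Python scripts to look and compute and a tool call to move; the robot and the scene stay as the last step left them, time stands still between calls to the robot, and variables do not carry over. Pictures are saved under pics/ and viewed, at most 10 in all, crops included, and the job is handed in when it is done.

Besides the shell and the picture viewer there is one more tool, called after ">>>" in YAML: its name, and indented under it one key for each argument. play_rows: Moves the arm, as the interface text tells. Its arguments: {"type":"object","properties":{"moves":{"type":"array","items":{"type":"array","items":{"type":"array","items":{"type":"number"}}}},"force":{"type":"number"}},"required":["moves"]}

```bash
mkdir -p pics; cat > h.py <<'E'
from workcell import robot
import numpy as np, cv2
from scipy.spatial.transform import Rotation as R
def cam(n):
    m=robot.camera_model(n); Rm=np.array(m["rotation"])
    if Rm.shape!=(3,3): Rm=R.from_euler('xyz',Rm).as_matrix()
    return m,Rm,np.array(m["xyz"])
def w(n,p):
    m,Rm,t=cam(n); return Rm@np.array(p)+t
def px(n,P):
    m,Rm,t=cam(n); c=Rm.T@(np.array(P)-t); f=210/np.tan(np.radians(m["fovy"]/2)); return np.array([m["cx"]+f*c[0]/c[2],m["cy"]+f*c[1]/c[2]])
def find(n,t,fn='pinpoint',k=2):
    return [(w(n,d["point"]).round(1).tolist(),round(d["p"],2)) for d in getattr(robot,fn)(n,t)[:k]]
def snap(n,f):
    im=robot.get_image(n); cv2.imwrite('pics/'+f+'.png',im); return im
E
python3 - <<'E'
from h import *
for n in("side","top"):
    print(robot.camera_model(n)); snap(n,n+"0")
    for t in ["maker","recess","toast_plate","grill_plate","lid_hinge","lid_edge","clip_hinge","clip_tip","mug","jam_jar","pepper_mill","ramekin","side_plate","salt_pot"]: print(n,t,find(n,t))
o=robot.get_obs();print(o)
E
```

```text
{'fovy': 44.48004658969525, 'cx': 287.2656370927475, 'cy': 198.11147942446982, 'xyz': array([-191.39777056,  950.96446659,  990.27657135]), 'rotation': array([-2.22249606, -0.02369893, -2.49930959])}
side maker [([543.7, 19.6, -2.0], 0.74), ([734.1, 237.9, -4.6], 0.67)]
side recess [([538.8, 17.3, 27.3], 0.68)]
side toast_plate [([512.1, -290.0, 1.9], 0.58), ([256.7, 313.4, -1.3], 0.56)]
side grill_plate [([537.0, 297.0, -2.9], 0.59)]
side lid_hinge [([622.3, 13.3, 41.1], 0.81)]
side lid_edge [([674.2, 10.9, 198.0], 0.59), ([650.2, 10.7, 238.5], 0.58)]
side clip_hinge [([648.9, 7.7, 237.3], 0.52)]
side clip_tip [([659.1, 10.8, 282.6], 0.56)]
side mug [([731.2, -211.4, -3.7], 0.81)]
side jam_jar [([774.8, 1.6, -2.9], 0.79)]
side pepper_mill [([257.9, 314.5, 2.4], 0.73), ([734.2, 232.8, -2.4], 0.58)]
side ramekin [([398.7, -156.1, -3.6], 0.79)]
side side_plate []
side salt_pot [([676.0, -366.3, -1.2], 0.84)]
{'fovy': 48.659656687711575, 'cx': 279.0880400703379, 'cy': 210.55900452528124, 'xyz': array([ 417.13099681,  -29.09132872, 1124.04656384]), 'rotation': array([-3.04253783,  0.0260
[... 739 characters left out ...]
_pos': array([-1.42061476e+00,  3.50701362e-01,  1.65180127e+00, -1.47313727e-05,
        1.13911221e+00, -8.45881419e-02]), 'qvel': array([-6.49356085e-04, -6.43173328e-04,  5.27154958e-05, -1.56489308e-03,
       -1.11618836e-03, -1.07880925e-03]), 'joint_efforts': array([-6.72458918e-04, -5.06025195e+01, -2.91646099e+01, -1.24989033e-04,
        6.22652569e-04, -4.84007501e-06]), 'tcp_pos': array([ 127.96666713, -534.88899781,  303.88832957]), 'tool_rot': array([-3.14156942e+00,  1.14578702e-05,  2.34775871e-01]), 'wrist_force': array([-0.90131772, -0.59335916, -0.08533088]), 'moment': array([-0.01028985,  0.00415513,  0.00787297]), 'finger_force': 0.0, 'gripper_width': 85.65183402188148}
```

View pics/top0.png

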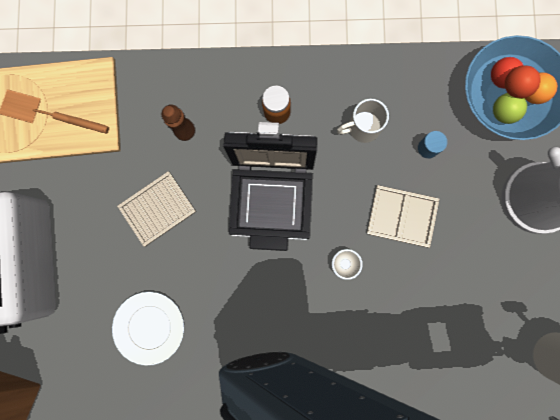

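View pics/side0.png

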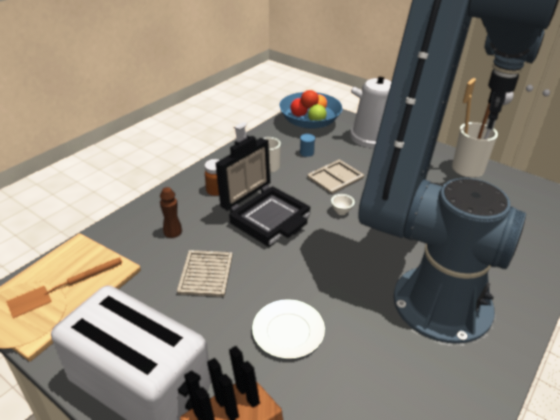

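```bash
cat >> h.py <<'E'
def onz(n,uv,z):
    m,Rm,t=cam(n); f=210/np.tan(np.radians(m["fovy"]/2)); uv=np.atleast_2d(uv).astype(float)
    d=np.c_[(uv[:,0]-m["cx"])/f,(uv[:,1]-m["cy"])/f,np.ones(len(uv))]@Rm.T
    return t+d*((z-t[2])/d[:,2])[:,None]
E
python3 - <<'E'
from h import *
im=cv2.imread('pics/top0.png')
g=im.astype(int)
x0,y0,x1,y1=355,170,450,260
m=((g[y0:y1,x0:x1].mean(2)>110)).astype(np.uint8)
c=max(cv2.findContours(m,0,1)[0],key=cv2.contourArea)[:,0]+[x0,y0]
P=onz('top',c,14)[:,:2].astype(np.float32)
print(cv2.minAreaRect(P))
a=cv2.resize(im[160:250,215:325],None,fx=6,fy=6,interpolation=2)
a=np.clip(a.astype(float)*2,0,255).astype(np.uint8)
for k in range(0,110,10): cv2.putText(a,str(215+k),(k*6,8),0,.3,(0,255,255)); 
for k in range(0,90,10): cv2.putText(a,str(160+k),(0,k*6+4),0,.3,(0,255,255))
cv2.imwrite('pics/c1.png',a)
E
```

```text
((514.4415283203125, -295.34716796875), (227.1336669921875, 213.6327667236328), 88.94918823242188)
```

View pics/c1.png

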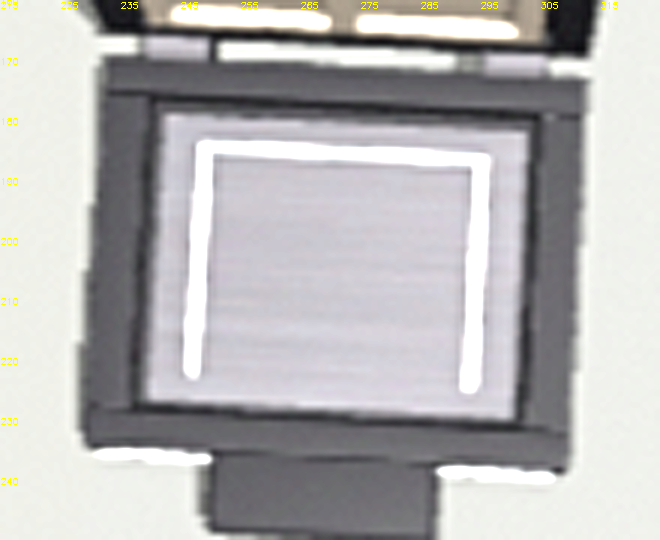

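```bash
python3 - <<'E'
from h import *
im=cv2.imread('pics/top0.png')
x0,y0,x1,y1=355,170,450,260
g=im[y0:y1,x0:x1].astype(np.float32); s=cv2.resize(im[y0:y1,x0:x1],None,fx=4,fy=4,interpolation=2)
d=s[...,2].astype(np.uint8)
th,m=cv2.threshold(d,0,255,cv2.THRESH_OTSU);print(th)
c=max(cv2.findContours(m,0,1)[0],key=cv2.contourArea)[:,0]
u=(c+.5)/4-.5+[x0,y0]
for z in(12,16):
    r=cv2.minAreaRect(onz('top',u,z)[:,:2].astype(np.float32)); print(r)
def q(pts,z):
    u=(np.array(pts)+.5)/6-.5+[215,160]
    P=onz('top',u,z)[:,:2]; print(z,P.round(1).tolist(),P.mean(0).round(1)); 
    TL,TR,BR,BL=P
    for a,b in((BL,TL),(BR,TR),(TR,TL),(BR,BL)):
        v=b-a; print(' len',np.linalg.norm(v).round(1),'dir',np.arctan2(v[1],v[0]).round(3))
q([(155,97),(545,115),(523,425),(133,405)],45)
q([(103,58),(585,75),(568,470),(83,447)],45)
print('side',find('side','toast_plate','boxes_of'),'top',find('top','toast_plate','boxes_of')) if 0 else None
a=s.copy(); cv2.drawContours(a,[c],-1,(0,0,255),1)
cv2.imwrite('pics/c2.png',a)
E
```

```text
175.0
((510.98199462890625, -297.3226013183594), (151.51434326171875, 120.78044128417969), 76.5107650756836)
((510.6444091796875, -296.35772705078125), (150.96934509277344, 120.34597778320312), 76.51075744628906)
45 [[608.7, 87.7], [598.8, -65.2], [477.6, -54.4], [487.6, 96.9]] [543.2  16.3]
 len 121.4 dir -0.076
 len 121.7 dir -0.089
 len 153.3 dir 1.506
 len 151.7 dir 1.505
45 [[624.6, 108.2], [614.4, -81.2], [459.9, -71.4], [471.6, 116.5]] [542.6  18. ]
 len 153.3 dir -0.054
 len 154.8 dir -0.063
 len 189.6 dir 1.517
 len 188.3 dir 1.509
```

View pics/c2.png

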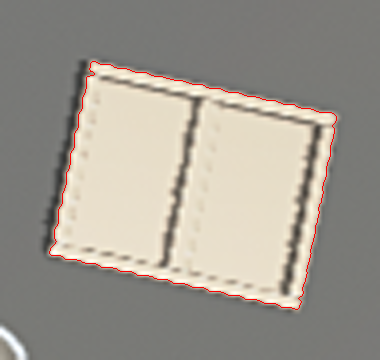

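The toast plate is the right-hand one: centre about (511, -297), rib yaw about -0.235. The maker centre is about (543, 17.5), yaw about -0.065, and the lid is open about 1.62.

>>> play_rows:
  moves:
    - [[0, 0, 0.025, 0, 0, 0.1175, 0.2], [0, 0, 0.025, 0, 0, 0.1175, 0.2], [0, 0, 0.025, 0, 0, 0.1175, 0.2], [0, 0, 0.025, 0, 0, 0.1175, 0.2], [0.02, -0.02, 0, 0, 0, 0, 0.2], [0.03, -0.03, 0, 0, 0, 0, 0.2], [0.03, -0.03, 0, 0, 0, 0, 0.2], [0.03, -0.03, 0, 0, 0, 0, 0.2], [0.03, -0.03, 0, 0, 0, 0, 0.2], [0.03, -0.03, 0, 0, 0, 0, 0.2]]

```text
t: 2.5
tcp_pos: [334.3, -408.2, 204.0]
tool_rot: [3.141, -0.0, -0.235]
wrist_force: [0.1, -0.6, 0.0]
gripper_width: 51.4
finger_force: 0.0
```

>>> play_rows:
  moves:
    - [[0.03, -0.03, 0, 0, 0, 0, 0.2], [0.03, -0.03, 0, 0, 0, 0, 0.2], [0.03, -0.03, 0, 0, 0, 0, 0.2], [0.03, -0.03, 0, 0, 0, 0, 0.2], [0.02, -0.025, 0, 0, 0, 0, 0.2], [0, 0, 0, 0, 0, 0, 0.2], [0, 0, 0, 0, 0, 0, 0.2]]

```text
t: 3.2
tcp_pos: [503.0, -300.4, 203.7]
tool_rot: [3.142, 0.0, -0.234]
wrist_force: [-0.2, -0.0, -0.1]
gripper_width: 51.4
finger_force: 0.0
```

```bash
cat >> h.py <<'E'
def rel(P,yaw=None):
    """shift in tool axes (mm) to world point P, turn about tool z to yaw"""
    o=robot.get_obs(); r=o["tool_rot"]; M=R.from_euler('xyz',r).as_matrix()
    if yaw is not None: print('turn z',round(-(yaw-r[2]),4)); M=R.from_euler('xyz',[np.pi,0,yaw]).as_matrix()
    print('t',o["t"],'pos',o["tcp_pos"].round(1),'rot',r.round(4),'F',o["wrist_force"].round(1),'w',round(o["gripper_width"],1),'ff',round(o["finger_force"],1),'q',o["joint_pos"].round(2))
    print('shift after turn',(M.T@(np.array(P)-o["tcp_pos"])).round(1))
E
python3 - <<'E'
from h import *
rel([510.7,-296.6,78.5],-.2355)
E
```

```text
turn z 0.0016
t 3.2 pos [ 503.  -300.4  203.7] rot [ 3.1416e+00  3.0000e-04 -2.3390e-01] F [-0.2 -0.  -0.1] w 51.4 ff 0.0 q [-0.62  0.53  1.64 -0.    0.97  1.19]
shift after turn [  6.6  -5.5 125.2]
```

>>> play_rows:
  moves:
    - [[0.0066, -0.0055, 0.02, 0, 0, 0.0016, 0.2], [0, 0, 0.03, 0, 0, 0, 0.2], [0, 0, 0.03, 0, 0, 0, 0.2], [0, 0, 0.02, 0, 0, 0, 0.2], [0, 0, 0.01, 0, 0, 0, 0.2], [0, 0, 0.005, 0, 0, 0, 0.2], [0, 0, 0.005, 0, 0, 0, 0.2], [0, 0, 0.005, 0, 0, 0, 0.2], [0, 0, 0, 0, 0, 0, 0.2], [0, 0, 0, 0, 0, 0, 0.2]]

```text
t: 4.2
tcp_pos: [510.7, -297.1, 79.3]
tool_rot: [3.141, -0.001, -0.237]
wrist_force: [-0.8, -0.1, 0.5]
gripper_width: 51.5
finger_force: 0.0
```

>>> play_rows:
  force: 60
  moves:
    - [[0, 0, 0, 0, 0, 0, -0.3], [0, 0, 0, 0, 0, 0, -0.6], [0, 0, 0, 0, 0, 0, -1], [0, 0, 0, 0, 0, 0, -1], [0, 0, 0, 0, 0, 0, -1], [0, 0, 0, 0, 0, 0, -1], [0, 0, 0, 0, 0, 0, -1]]

```text
t: 4.9
tcp_pos: [510.7, -297.0, 79.4]
tool_rot: [3.141, -0.0, -0.237]
wrist_force: [-1.5, 0.7, 6.9]
gripper_width: 9.7
finger_force: 60.0
```

>>> play_rows:
  force: 100
  moves:
    - [[0, 0, 0, 0, 0, 0, -1], [0, 0, -0.005, 0, 0, 0, -1], [0, 0, -0.01, 0, 0, 0, -1], [0, 0, -0.015, 0, 0, 0, -1], [0, 0, -0.02, 0, 0, 0, -1], [0, 0, -0.02, 0, 0, 0, -1], [0, 0, -0.015, 0, 0, 0, -1], [0, 0, -0.005, 0, 0, 0, -1], [0, 0, 0, 0, 0, 0, -1]]

```text
t: 5.8
tcp_pos: [510.7, -297.1, 169.6]
tool_rot: [3.141, -0.001, -0.237]
wrist_force: [-0.3, -0.2, -3.7]
gripper_width: 8.7
finger_force: 98.1
```

```bash
python3 - <<'E'
from h import *
rel([543,17.5,175],-.065)
E
```

```text
turn z -0.1718
t 5.8 pos [ 510.7 -297.1  169.6] rot [ 3.1412e+00 -1.1000e-03 -2.3680e-01] F [-0.3 -0.2 -3.7] w 8.7 ff 98.1 q [-0.61  0.59  1.65 -0.    0.9   1.2 ]
shift after turn [  11.8 -316.    -5.4]
```

>>> play_rows:
  moves:
    - [[0, 0, 0, 0, 0, -0.03, -1], [0, -0.01, 0, 0, 0, -0.03, -1], [0, -0.02, 0, 0, 0, -0.03, -1], [0, -0.025, 0, 0, 0, -0.03, -1], [0, -0.025, 0, 0, 0, -0.03, -1], [0, -0.03, 0, 0, 0, -0.022, -1], [0, -0.03, 0, 0, 0, 0, -1], [0, -0.03, 0, 0, 0, 0, -1], [0, -0.03, 0, 0, 0, 0, -1], [0, -0.03, 0, 0, 0, 0, -1]]

```text
t: 6.8
tcp_pos: [532.6, -66.4, 168.2]
tool_rot: [-3.141, 0.001, -0.063]
wrist_force: [0.5, 0.3, -2.5]
gripper_width: 8.6
finger_force: 98.2
```

>>> play_rows:
  moves:
    - [[0, -0.03, 0, 0, 0, 0, -1], [0, -0.025, 0, 0, 0, 0, -1], [0, -0.015, 0, 0, 0, 0, -1], [0, -0.01, 0, 0, 0, 0, -1], [0, 0, 0, 0, 0, 0, -1], [0, 0, 0, 0, 0, 0, -1]]

```text
t: 7.4
tcp_pos: [538.2, 11.0, 168.8]
tool_rot: [3.141, 0.0, -0.065]
wrist_force: [0.3, -0.1, -2.9]
gripper_width: 8.8
finger_force: 98.3
```

```bash
python3 - <<'E'
from h import *
rel([543,17.5,130],-.065)
snap('top','top1')
for n in('top','side'):
    if n=='side': robot.get_image(n)
    for t in('toast_plate','recess','maker'): print(n,t,find(n,t,k=1))
im=cv2.imread('pics/top1.png'); cv2.imwrite('pics/c3.png',cv2.resize(im[110:260,200:340],None,fx=4,fy=4,interpolation=2))
E
```

```text
turn z 0.0004
t 7.4 pos [538.2  11.  168.8] rot [ 3.1414e+00  2.0000e-04 -6.4600e-02] F [ 0.3 -0.1 -2.9] w 8.8 ff 98.3 q [-0.07  0.51  1.79 -0.    0.84  1.57]
shift after turn [ 4.4 -6.8 38.8]
top toast_plate [([652.8, 9.6, 237.5], 0.33)]
top recess []
top maker [([733.3, -218.7, -1.8], 0.6)]
side toast_plate [([540.2, 12.9, 88.5], 0.97)]
side recess [([538.7, 18.0, 27.5], 0.97)]
side maker [([542.3, 20.9, -4.6], 0.82)]
```

View pics/c3.png

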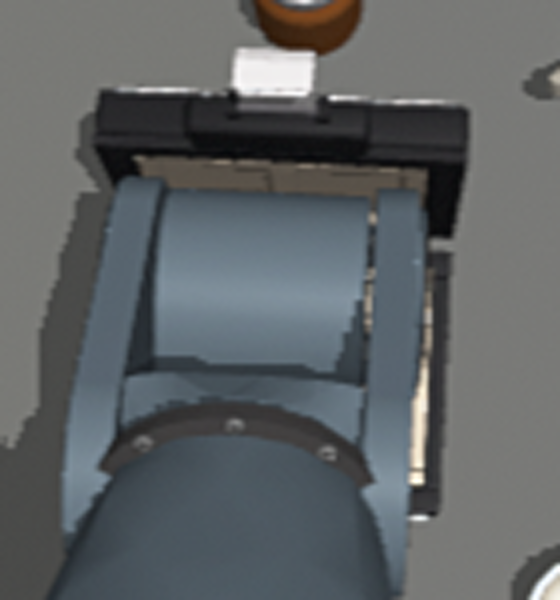

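>>> play_rows:
  moves:
    - [[0.002, -0.0035, 0, 0, 0, 0, -1], [0.002, -0.0035, 0.005, 0, 0, 0, -1], [0, 0, 0.015, 0, 0, 0, -1], [0, 0, 0.015, 0, 0, 0, -1], [0, 0, 0.005, 0, 0, 0, -1], [0, 0, 0, 0, 0, 0, -1], [0, 0, 0, 0, 0, 0, -1]]

```text
t: 8.5
tcp_pos: [543.0, 18.3, 129.3]
tool_rot: [-3.142, -0.001, -0.065]
wrist_force: [-0.4, -1.0, -4.2]
gripper_width: 8.4
finger_force: 98.2
```

```bash
python3 - <<'E'
from h import *
rel([542.5,18,128],-.065)
im=snap('side','side1')
for k in range(3): print(find('side','toast_plate',k=1),find('side','recess',k=1)); robot.get_image('side')
u=px('side',[543,18,45]).astype(int);print(u)
cv2.imwrite('pics/c4.png',cv2.resize(im[u[1]-45:u[1]+45,u[0]-55:u[0]+55],None,fx=7,fy=6.5,interpolation=2))
E
```

```text
turn z 0.0003
t 8.5 pos [543.   18.3 129.3] rot [-3.1416e+00 -5.0000e-04 -6.4700e-02] F [-0.4 -1.  -4.2] w 8.4 ff 98.2 q [-0.05  0.58  1.8   0.    0.76  1.58]
shift after turn [-0.5  0.4  1.3]
[] [([538.1, 17.4, 28.5], 0.77)]
[([541.6, 23.0, 51.9], 0.63)] []
[] [([538.4, 14.5, 24.7], 0.71)]
[269 208]
```

View pics/c4.png

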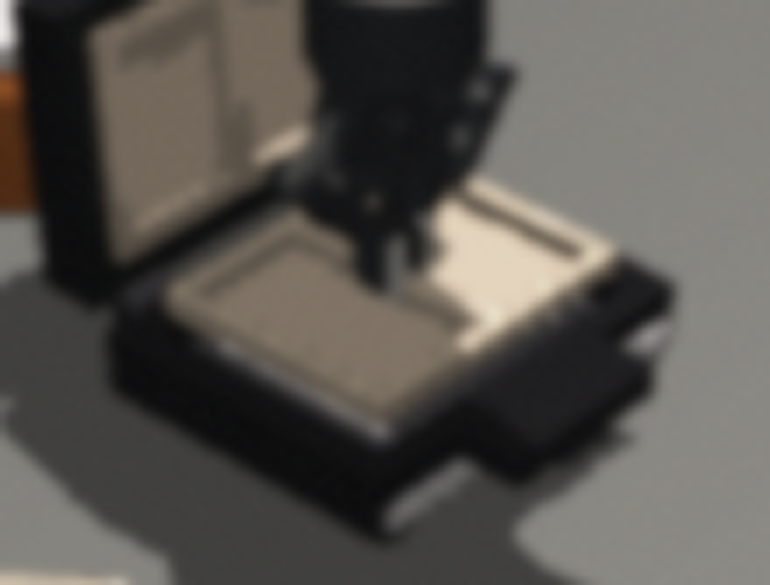

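>>> play_rows:
  moves:
    - [[-0.0005, 0, 0.002, 0, 0, 0, -1], [0, 0, 0.002, 0, 0, 0, -1], [0, 0, 0.002, 0, 0, 0, -1], [0, 0, 0.001, 0, 0, 0, -1], [0, 0, 0.001, 0, 0, 0, -1], [0, 0, 0, 0, 0, 0, -1]]

```text
t: 9.6
tcp_pos: [542.1, 18.3, 120.8]
tool_rot: [3.142, 0.0, -0.065]
wrist_force: [-0.4, -0.4, -4.1]
gripper_width: 8.7
finger_force: 98.2
```

>>> play_rows:
  moves:
    - [[0, 0, 0.001, 0, 0, 0, -1], [0, 0, 0.001, 0, 0, 0, -1], [0, 0, 0.001, 0, 0, 0, -1], [0, 0, 0, 0, 0, 0, -1]]

```text
t: 10.0
tcp_pos: [542.1, 18.3, 117.8]
tool_rot: [-3.142, 0.0, -0.065]
wrist_force: [-0.6, -0.2, -3.2]
gripper_width: 8.7
finger_force: 98.2
```

>>> play_rows:
  moves:
    - [[0, 0, 0.001, 0, 0, 0, -1], [0, 0, 0.001, 0, 0, 0, -1], [0, 0, 0.001, 0, 0, 0, -1], [0, 0, 0.001, 0, 0, 0, -1], [0, 0, 0.001, 0, 0, 0, -1], [0, 0, 0, 0, 0, 0, -1]]

```text
t: 10.6
tcp_pos: [542.1, 18.3, 112.7]
tool_rot: [-3.142, 0.0, -0.065]
wrist_force: [0.3, -0.6, -3.5]
gripper_width: 8.4
finger_force: 98.2
```

>>> play_rows:
  moves:
    - [[0, 0, 0.001, 0, 0, 0, -1], [0, 0, 0.001, 0, 0, 0, -1], [0, 0, 0.001, 0, 0, 0, -1], [0, 0, 0, 0, 0, 0, -1]]

```text
t: 11.0
tcp_pos: [542.1, 18.3, 109.7]
tool_rot: [3.142, 0.0, -0.065]
wrist_force: [0.4, 0.1, -3.5]
gripper_width: 9.0
finger_force: 98.2
```

>>> play_rows:
  moves:
    - [[0, 0, 0.0007, 0, 0, 0, -1], [0, 0, 0.0007, 0, 0, 0, -1], [0, 0, 0, 0, 0, 0, -1]]

```text
t: 11.3
tcp_pos: [542.2, 18.3, 108.5]
tool_rot: [-3.142, -0.0, -0.065]
wrist_force: [0.5, 0.2, -2.4]
gripper_width: 8.6
finger_force: 98.4
```

>>> play_rows:
  moves:
    - [[0, 0, 0.0007, 0, 0, 0, -1], [0, 0, 0.0007, 0, 0, 0, -1], [0, 0, 0, 0, 0, 0, -1]]

```text
t: 11.6
tcp_pos: [542.2, 18.3, 108.4]
tool_rot: [3.142, -0.0, -0.065]
wrist_force: [-7.6, -0.3, 17.5]
gripper_width: 8.3
finger_force: 101.0
```

>>> play_rows:
  moves:
    - [[0, 0, -0.0007, 0, 0, 0, -1], [0, 0, 0, 0, 0, 0, -0.7], [0, 0, 0, 0, 0, 0, -0.4], [0, 0, 0, 0, 0, 0, 0], [0, 0, 0, 0, 0, 0, 0], [0, 0, 0, 0, 0, 0, 0], [0, 0, -0.01, 0, 0, 0, 0], [0, 0, -0.02, 0, 0, 0, 0], [0, 0, -0.03, 0, 0, 0, 0], [0, 0, -0.03, 0, 0, 0, 0]]

```text
t: 12.6
tcp_pos: [542.0, 18.3, 199.3]
tool_rot: [-3.142, 0.0, -0.065]
wrist_force: [0.2, -0.7, -0.7]
gripper_width: 42.6
finger_force: 0.0
```

>>> play_rows:
  moves:
    - [[0, 0, -0.04, 0, 0, 0, 0], [0, 0, -0.04, 0, 0, 0, -1], [0, 0, -0.04, 0, 0, 0, -1], [0, -0.03, -0.02, 0, 0, 0, -1], [0, -0.03, 0, 0, 0, 0, -1], [0, -0.04, 0, 0, 0, 0, -1], [0, -0.04, 0, 0, 0, 0, -1], [0, 0, 0, 0, 0, 0, -1]]

```text
t: 13.4
tcp_pos: [550.9, 161.6, 338.5]
tool_rot: [-3.141, -0.001, -0.061]
wrist_force: [-1.0, 0.0, 0.3]
gripper_width: 0.3
finger_force: 0.0
```

```bash
python3 - <<'E'
from h import *
rel([695,83,345],-.065)
im=snap('side','side2')
for n in('side','top'):
    if n=='top': it=snap('top','top2')
    for t in('toast_plate','recess','maker','lid_hinge','lid_edge','clip_hinge','clip_tip','jam_jar'): print(n,t,find(n,t,k=1))
a=cv2.resize(im[163:253,214:324],None,fx=4,fy=4,interpolation=2)
b=cv2.resize(it[110:260,220:330],None,fx=3.2,fy=3.2,interpolation=2); b=b[-360:]
cv2.imwrite('pics/c5.png',np.hstack([a,b]))
E
```

```text
turn z 0.0036
t 13.4 pos [550.9 161.6 338.5] rot [-3.1406e+00 -6.0000e-04 -6.1400e-02] F [-1.   0.   0.3] w 0.3 ff 0.0 q [0.2  0.36 1.55 0.   1.23 1.84]
shift after turn [148.9  69.   -6.5]
side toast_plate [([542.7, 22.5, 32.4], 0.57)]
side recess [([541.1, 17.0, 27.1], 0.73)]
side maker [([541.2, 17.4, -1.5], 0.9)]
side lid_hinge [([622.9, 13.0, 43.1], 0.88)]
side lid_edge [([673.9, 7.3, 198.7], 0.79)]
side clip_hinge []
side clip_tip []
side jam_jar [([773.9, -1.2, -1.0], 0.81)]
top toast_plate []
top recess [([541.1, 296.0, -2.0], 0.48)]
top maker []
top lid_hinge [([624.3, 13.7, 47.4], 0.98)]
top lid_edge [([667.7, 12.4, 204.5], 0.76)]
top clip_hinge []
top clip_tip [([660.6, 11.9, 281.3], 0.74)]
top jam_jar [([777.2, 1.2, -1.0], 0.87)]
```

View pics/c5.png

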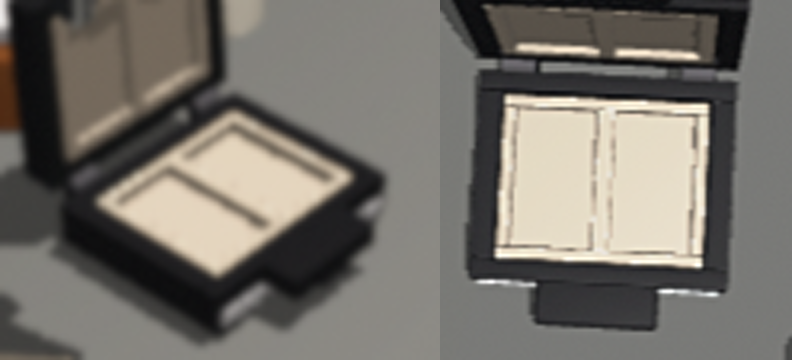

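>>> play_rows:
  moves:
    - [[0.02, 0, 0, 0, 0, 0.0036, -1], [0.04, 0, 0, 0, 0, 0, -1], [0.04, 0, 0, 0, 0, 0, -1], [0.04, 0, 0, 0, 0, 0, -1], [0.01, 0.02, 0, 0, 0, 0, -1], [0, 0.03, 0.01, 0, 0, 0, -1], [0, 0.019, 0.02, 0, 0, 0, -1], [0, 0, 0.025, 0, 0, 0, -1], [0, 0, 0.02, 0, 0, 0, -1], [0, 0, 0, 0, 0, 0, -1]]

```text
t: 15.3
tcp_pos: [695.2, 78.7, 259.7]
tool_rot: [3.141, 0.005, -0.069]
wrist_force: [0.0, 0.2, -0.1]
gripper_width: -0.3
finger_force: 0.0
```

```bash
python3 - <<'E'
from h import *
rel([695,83,262],-.065)
# tip-centre path: contact radius 145, outer face offset 36, tip half-width 11 behind face
H=np.array([81.5,47])
for th in np.arange(1.62,-.01,-.12):
    p=H+[-145*np.cos(th)+36*np.sin(th),145*np.sin(th)+36*np.cos(th)]
    tx=p[0]+11 if th>.4 else p[0]
    print(round(th,2),'face pt',p.round(1),'tcp x_m,z',round(tx,1),round(p[1]+73,1))
E
```

```text
turn z -0.0037
t 15.3 pos [695.2  78.7 259.7] rot [ 3.141   0.0051 -0.0687] F [ 0.   0.2 -0.1] w -0.3 ff 0.0 q [0.05 0.67 1.25 0.   1.22 1.69]
shift after turn [-0.5 -4.2 -2.3]
1.62 face pt [124.6 190.1] tcp x_m,z 135.6 263.1
1.5 face pt [107.2 194.2] tcp x_m,z 118.2 267.2
1.38 face pt [ 89.3 196.2] tcp x_m,z 100.3 269.2
1.26 face pt [ 71.4 196.1] tcp x_m,z 82.4 269.1
1.14 face pt [ 53.7 193.8] tcp x_m,z 64.7 266.8
1.02 face pt [ 36.3 189.4] tcp x_m,z 47.3 262.4
0.9 face pt [ 19.6 183. ] tcp x_m,z 30.6 256.0
0.78 face pt [  3.7 174.6] tcp x_m,z 14.7 247.6
0.66 face pt [-11.  164.3] tcp x_m,z 0.0 237.3
0.54 face pt [-24.4 152.4] tcp x_m,z -13.4 225.4
0.42 face pt [-36.2 139. ] tcp x_m,z -25.2 212.0
0.3 face pt [-46.4 124.2] tcp x_m,z -46.4 197.2
0.18 face pt [-54.7 108.4] tcp x_m,z -54.7 181.4
0.06 face pt [-61.1  91.6] tcp x_m,z -61.1 164.6
```

>>> play_rows:
  moves:
    - [[-0.007, 0, -0.002, 0, 0, 0, -1], [-0.007, 0, -0.002, 0, 0, 0, -1], [-0.009, 0, -0.002, 0, 0, 0, -1], [-0.009, 0, -0.002, 0, 0, 0, -1], [-0.009, 0, -0.001, 0, 0, 0, -1]]

```text
t: 15.8
tcp_pos: [655.4, 81.9, 274.1]
tool_rot: [-3.141, -0.005, -0.068]
wrist_force: [5.1, 0.5, 5.5]
gripper_width: -0.1
finger_force: 3.7
```

>>> play_rows:
  moves:
    - [[-0.009, 0, -0.001, 0, 0, 0, -1], [-0.009, 0, 0, 0, 0, 0, -1], [-0.009, 0, 0, 0, 0, 0, -1], [-0.009, 0, 0.001, 0, 0, 0, -1], [-0.009, 0, 0.001, 0, 0, 0, -1]]

```text
t: 16.3
tcp_pos: [610.0, 85.0, 272.3]
tool_rot: [-3.141, -0.003, -0.068]
wrist_force: [3.4, -0.4, 5.1]
gripper_width: 0.3
finger_force: 2.7
```

>>> play_rows:
  moves:
    - [[-0.008, 0, 0.003, 0, 0, 0, -1], [-0.008, 0, 0.003, 0, 0, 0, -1], [-0.008, 0, 0.004, 0, 0, 0, -1], [-0.008, 0, 0.004, 0, 0, 0, -1], [-0.008, 0, 0.005, 0, 0, 0, -1], [-0.008, 0, 0.005, 0, 0, 0, -1]]

```text
t: 16.9
tcp_pos: [561.6, 88.2, 246.5]
tool_rot: [-3.142, 0.0, -0.068]
wrist_force: [1.0, -1.1, 3.7]
gripper_width: -0.1
finger_force: 1.6
```

>>> play_rows:
  moves:
    - [[-0.007, 0, 0.005, 0, 0, 0, -1], [-0.007, 0, 0.005, 0, 0, 0, -1], [-0.006, 0, 0.006, 0, 0, 0, -1], [-0.006, 0, 0.006, 0, 0, 0, -1], [0, 0, 0, 0, 0, 0, -1]]

```text
t: 17.4
tcp_pos: [535.5, 89.9, 223.6]
tool_rot: [3.141, 0.002, -0.068]
wrist_force: [0.0, -0.7, 0.3]
gripper_width: 0.2
finger_force: 0.0
```

```bash
python3 - <<'E'
from h import *
rel([542,18,200],-.065)
for n in('side','top'):
    robot.get_image(n)
    for t in('lid_edge','clip_hinge','clip_tip'): print(n,t,find(n,t,k=1))
E
```

```text
turn z -0.0033
t 17.4 pos [535.5  89.9 223.6] rot [ 3.1413e+00  2.3000e-03 -6.8300e-02] F [ 0.  -0.7  0.3] w 0.2 ff 0.0 q [0.08 0.44 1.74 0.   0.96 1.72]
shift after turn [11.2 71.3 23.6]
side lid_edge [([508.1, 20.5, 153.9], 0.86)]
side clip_hinge [([462.1, 21.6, 154.4], 0.69)]
side clip_tip [([429.9, 23.9, 189.0], 0.62)]
top lid_edge [([504.7, 21.2, 158.0], 0.95)]
top clip_hinge [([468.3, 22.4, 158.5], 0.6)]
top clip_tip [([428.5, 27.0, 185.3], 0.79)]
```

>>> play_rows:
  moves:
    - [[-0.006, 0, 0.007, 0, 0, 0, -1], [-0.006, 0, 0.007, 0, 0, 0, -1], [-0.005, 0, 0.007, 0, 0, 0, -1], [-0.005, 0, 0.007, 0, 0, 0, -1], [-0.004, 0, 0.007, 0, 0, 0, -1], [-0.003, 0, 0.006, 0, 0, 0, -1], [-0.002, 0, 0.005, 0, 0, 0, -1], [-0.002, 0, 0.004, 0, 0, 0, -1]]

```text
t: 18.6
tcp_pos: [503.4, 92.2, 174.3]
tool_rot: [3.142, 0.0, -0.068]
wrist_force: [-0.1, -0.9, 1.4]
gripper_width: -0.0
finger_force: 0.6
```

>>> play_rows:
  moves:
    - [[-0.001, 0, 0.003, 0, 0, 0, -1], [-0.001, 0, 0.002, 0, 0, 0, -1], [-0.001, 0, 0.002, 0, 0, 0, -1], [-0.001, 0, 0.002, 0, 0, 0, -1], [0, 0, 0.001, 0, 0, 0, -1], [0, 0, 0, 0, 0, 0, -1]]

```text
t: 19.2
tcp_pos: [499.6, 92.4, 164.7]
tool_rot: [-3.142, 0.0, -0.068]
wrist_force: [0.3, 0.2, -0.1]
gripper_width: 0.1
finger_force: 0.0
```

>>> play_rows:
  moves:
    - [[0, 0, 0.002, 0, 0, 0, -1], [0, 0, 0.002, 0, 0, 0, -1], [0, 0, 0.0015, 0, 0, 0, -1], [0, 0, 0.001, 0, 0, 0, -1], [0, 0, 0.001, 0, 0, 0, -1], [0, 0, 0, 0, 0, 0, -1]]

```text
t: 19.8
tcp_pos: [499.7, 92.4, 157.2]
tool_rot: [3.142, 0.0, -0.068]
wrist_force: [0.4, 0.3, 1.3]
gripper_width: -0.1
finger_force: 0.0
```

```bash
python3 - <<'E'
from h import *
rel([542,18,200],-.065)
for n in('side','top'):
    robot.get_image(n)
    for t in('lid_edge','clip_hinge','clip_tip'): print(n,t,find(n,t,k=1))
E
```

```text
turn z -0.0034
t 19.8 pos [499.7  92.4 157.2] rot [ 3.1416  0.     -0.0684] F [0.4 0.3 1.3] w -0.1 ff 0.0 q [ 0.09  0.49  1.88 -0.    0.78  1.73]
shift after turn [ 47.1  71.5 -42.8]
side lid_edge [([470.4, 22.8, 80.1], 0.79)]
side clip_hinge [([469.4, 24.3, 81.6], 0.63)]
side clip_tip [([382.6, 29.4, 70.3], 0.76)]
top lid_edge [([464.6, 25.2, 86.8], 0.74)]
top clip_hinge [([436.2, 19.7, 61.7], 0.92)]
top clip_tip [([381.0, 33.5, 72.2], 0.6)]
```

>>> play_rows:
  moves:
    - [[0, 0, 0.001, 0, 0, 0, -1], [0, 0, 0.001, 0, 0, 0, -1], [0, 0, 0.0005, 0, 0, 0, -1], [0, 0, 0, 0, 0, 0, -1]]

```text
t: 20.6
tcp_pos: [499.6, 92.4, 155.6]
tool_rot: [3.142, 0.0, -0.068]
wrist_force: [-5.1, -0.4, 14.1]
gripper_width: -0.2
finger_force: 7.0
```

>>> play_rows:
  moves:
    - [[0, 0, -0.01, 0, 0, 0, -1], [0, 0, -0.02, 0, 0, 0, -1], [0, 0, -0.015, 0, 0, 0, -1], [-0.02, 0.015, 0, 0, 0, 0, -1], [-0.03, 0.02, 0, 0, 0, 0, -1], [-0.03, 0.02, 0, 0, 0, 0, -1], [-0.02, 0.015, 0, 0, 0, 0, -1], [0, 0, 0, 0, 0, 0, -1], [0, 0, 0, 0, 0, 0, -1]]

```text
t: 21.5
tcp_pos: [395.6, 29.3, 200.3]
tool_rot: [-3.141, -0.001, -0.069]
wrist_force: [-0.0, 0.5, 0.2]
gripper_width: 0.1
finger_force: 0.0
```

```bash
python3 - <<'E'
from h import *
rel([392.3,27.8,170],-.066)
im=snap('side','side3')
print(find('side','lid_edge',k=1),find('side','clip_hinge',k=1),find('side','clip_tip',k=1))
it=robot.get_image('top')
print(find('top','lid_edge',k=1),find('top','clip_hinge',k=1),find('top','clip_tip',k=1))
cv2.imwrite('pics/c6.png',cv2.resize(im[153:263,214:334],None,fx=5,fy=5,interpolation=2))
E
```

```text
turn z -0.0032
t 21.5 pos [395.6  29.3 200.3] rot [-3.1415e+00 -1.4000e-03 -6.9200e-02] F [-0.   0.5  0.2] w 0.1 ff 0.0 q [-0.04  0.24  2.12  0.    0.78  1.6 ]
shift after turn [-3.2  1.7 30.3]
[([469.9, 22.6, 78.7], 0.85)] [([778.7, 5.2, 1.2], 0.75)] [([386.4, 31.4, 70.8], 0.77)]
[([461.3, 25.8, 78.8], 0.88)] [([542.6, 18.1, -5.7], 0.56)] []
```

View pics/c6.png

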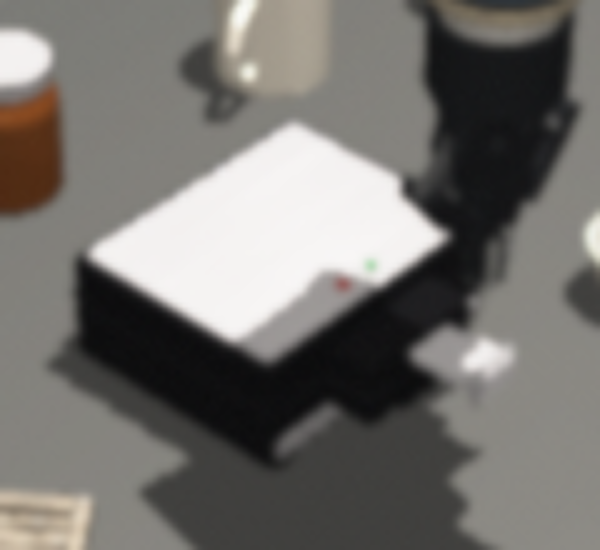

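>>> play_rows:
  moves:
    - [[-0.005, 0.0015, 0.01, 0, 0, 0, -1], [0, 0, 0.02, 0, 0, 0, -1], [0, 0, 0.016, 0, 0, 0, -1], [0, 0, 0.006, 0, 0, 0, -1], [0, 0, 0.005, 0, 0, 0, -1], [0, 0, 0.005, 0, 0, 0, -1], [0, 0, 0.004, 0, 0, 0, -1], [0, 0, 0.004, 0, 0, 0, -1]]

```text
t: 22.7
tcp_pos: [390.3, 28.3, 129.8]
tool_rot: [-3.142, -0.001, -0.068]
wrist_force: [0.3, 0.4, 0.2]
gripper_width: 0.1
finger_force: 0.2
```

>>> play_rows:
  moves:
    - [[0.001, 0, 0.004, 0, 0, 0, -1], [0.001, 0, 0.004, 0, 0, 0, -1], [0.002, 0, 0.004, 0, 0, 0, -1], [0.002, 0, 0.003, 0, 0, 0, -1], [0.002, 0, 0.003, 0, 0, 0, -1], [0.002, 0, 0.002, 0, 0, 0, -1], [0, 0, 0, 0, 0, 0, -1]]

```text
t: 23.4
tcp_pos: [400.1, 27.6, 109.6]
tool_rot: [3.142, 0.0, -0.068]
wrist_force: [0.1, 0.5, -0.4]
gripper_width: -0.4
finger_force: 0.0
```

```bash
python3 - <<'E'
from h import *
rel([398,27.4,112],-.066)
im=snap('side','side4')
print(find('side','clip_hinge',k=1),find('side','clip_tip',k=2))
cv2.imwrite('pics/c7.png',cv2.resize(im[183:263,244:334],None,fx=6,fy=6,interpolation=2))
E
```

```text
turn z -0.0024
t 23.4 pos [400.1  27.6 109.6] rot [ 3.1416e+00  3.0000e-04 -6.8400e-02] F [ 0.1  0.5 -0.4] w -0.4 ff 0.0 q [-0.05  0.44  2.16 -0.    0.54  1.59]
shift after turn [-2.1  0.3 -2.4]
[([428.5, 25.4, 63.1], 0.63)] [([623.1, 16.2, 41.2], 0.73), ([401.2, 27.7, 29.0], 0.53)]
```

View pics/c7.png

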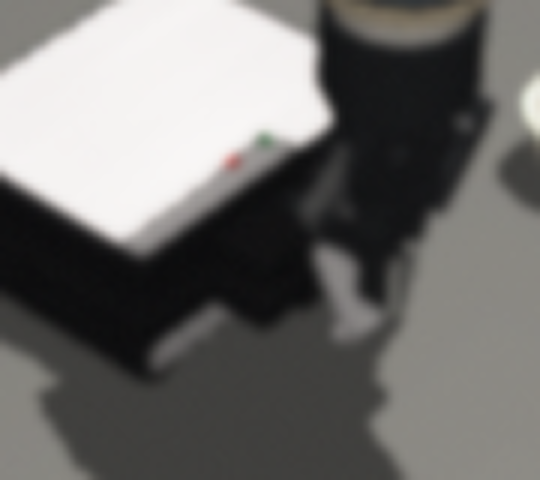

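>>> play_rows:
  moves:
    - [[-0.006, 0, 0, 0, 0, 0, -1], [-0.009, 0, 0, 0, 0.125, 0, -1], [-0.009, 0, 0, 0, 0.125, 0, -1], [0, 0, 0, 0, 0, 0, -1]]

```text
t: 23.95
tcp_pos: [373.2, 29.5, 108.3]
tool_rot: [-3.142, -0.249, -0.068]
wrist_force: [-0.4, 0.0, 0.1]
gripper_width: 0.1
finger_force: 0.0
```

```bash
python3 - <<'E'
from h import *
rel([397,27.4,100])
E
```

```text
t 23.95 pos [373.2  29.5 108.3] rot [-3.1416 -0.2492 -0.0681] F [-0.4  0.   0.1] w 0.1 ff 0.0 q [-0.04  0.38  2.34 -0.04  0.17  1.63]
shift after turn [21.1  0.4 13.9]
```

>>> play_rows:
  moves:
    - [[0.003, 0, 0.002, 0, 0, 0, -1], [0.003, 0, 0.002, 0, 0, 0, -1], [0.003, 0, 0.002, 0, 0, 0, -1], [0.003, 0, 0.002, 0, 0, 0, -1], [0.003, 0, 0.002, 0, 0, 0, -1], [0.002, 0, 0.001, 0, 0, 0, -1], [0, 0, 0, 0, 0, 0, -1]]

```text
t: 24.65
tcp_pos: [395.4, 27.9, 102.1]
tool_rot: [-3.142, -0.25, -0.068]
wrist_force: [0.3, -0.0, 0.2]
gripper_width: -0.1
finger_force: 0.0
```

>>> play_rows:
  moves:
    - [[0.002, 0, 0.001, 0, 0, 0, -1], [0.0015, 0, 0.001, 0, 0, 0, -1], [0, 0, 0, 0, 0, 0, -1]]

```text
t: 24.95
tcp_pos: [398.6, 27.7, 101.0]
tool_rot: [3.142, -0.249, -0.068]
wrist_force: [-3.9, 0.4, 1.8]
gripper_width: 0.2
finger_force: 2.1
```

>>> play_rows:
  moves:
    - [[0.001, 0, 0.0003, 0, 0, 0, -1], [0.001, 0, 0.0003, 0, 0, 0, -1], [0, 0, 0, 0, 0, 0, -1]]

```text
t: 25.25
tcp_pos: [400.4, 27.6, 100.8]
tool_rot: [3.142, -0.248, -0.068]
wrist_force: [-7.0, -1.0, 4.7]
gripper_width: -0.1
finger_force: 3.8
```

>>> play_rows:
  moves:
    - [[0.001, 0, 0.0003, 0, 0, 0, -1], [0.001, 0, 0.0003, 0, 0, 0, -1], [0, 0, 0, 0, 0, 0, -1]]

```text
t: 25.55
tcp_pos: [401.0, 27.5, 100.4]
tool_rot: [3.141, -0.244, -0.068]
wrist_force: [-14.3, 0.9, 11.1]
gripper_width: 0.0
finger_force: 7.7
```

```bash
python3 - <<'E'
from h import *
im=snap('side','side5')
print(find('side','clip_hinge',k=1),find('side','clip_tip',k=2))
cv2.imwrite('pics/c8.png',cv2.resize(im[183:263,244:334],None,fx=6,fy=6,interpolation=2))
E
```

```text
[([429.8, 23.6, 58.9], 0.53)] [([425.2, 26.9, 18.8], 0.61), ([622.4, 12.6, 44.6], 0.35)]
```

>>> play_rows:
  moves:
    - [[0.001, 0, 0.0003, 0, 0, 0, -1], [0.001, 0, 0.0003, 0, 0, 0, -1], [0, 0, 0, 0, 0, 0, -1]]

```text
t: 26.0
tcp_pos: [401.5, 27.5, 99.8]
tool_rot: [3.141, -0.24, -0.068]
wrist_force: [-22.2, 2.1, 13.1]
gripper_width: -0.0
finger_force: 10.9
```

>>> play_rows:
  moves:
    - [[-0.005, 0, 0, 0, 0, 0, -1], [-0.02, 0, 0, 0, 0, 0, -1], [-0.02, 0, -0.02, 0, 0, 0, -1], [0, 0, -0.05, 0, 0, 0, -1], [0, 0, -0.05, 0, 0, 0, -1], [0, 0, -0.05, 0, 0, 0, -1], [0, -0.04, -0.02, 0, 0, 0, -1], [0, -0.04, 0, 0, 0, 0, -1], [0, -0.04, 0, 0, 0, 0, -1], [0, 0, 0, 0, 0, 0, -1]]

```text
t: 27.0
tcp_pos: [324.6, 156.8, 271.9]
tool_rot: [-3.14, -0.253, -0.064]
wrist_force: [-0.1, -0.8, -0.1]
gripper_width: 0.2
finger_force: 0.0
```

```bash
python3 - <<'E'
from h import *
rel([400,30,200])
a=[]
for n in('side','top'):
    im=snap(n,n+'6')
    for t in('lid_edge','clip_hinge','clip_tip'): print(n,find(n,t,k=1))
    u=px(n,[440,25,50]).astype(int); a.append(cv2.resize(im[u[1]-30:u[1]+30,u[0]-33:u[0]+33],None,fx=6,fy=6,interpolation=2))
cv2.imwrite('pics/c9.png',np.hstack(a))
E
```

```text
t 27.0 pos [324.6 156.8 271.9] rot [-3.1397 -0.2531 -0.0638] F [-0.1 -0.8 -0.1] w 0.2 ff 0.0 q [ 0.38 -0.03  2.23 -0.16  0.73  2.12]
shift after turn [ 62.6 121.9  90.2]
side [([468.0, 26.0, 79.5], 0.58)]
side [([429.8, 21.0, 60.4], 0.61)]
side [([425.2, 25.8, 17.6], 0.49)]
top [([466.3, 24.2, 82.9], 0.63)]
top [([433.0, 26.4, 60.0], 0.54)]
top [([425.0, 26.0, 16.6], 0.59)]
```

View pics/c9.png

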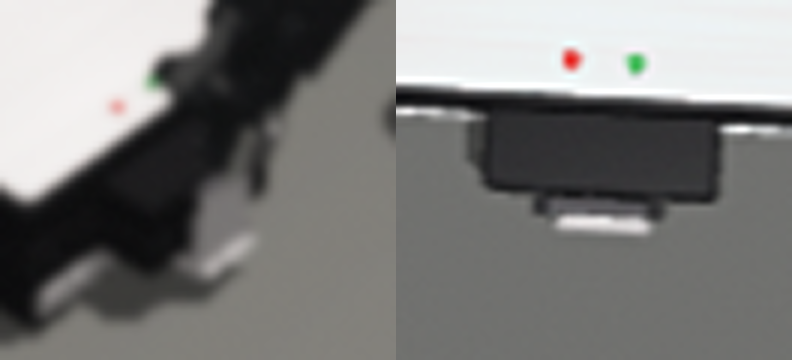

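```bash
python3 -c "
from workcell import robot
print(robot.finish_job())"
```

```text
the job is handed in; nothing more can be done
None
```

The job is handed in: the toastie plate sits flush in its recess and the lid was shut slowly. The clip is down and looks snapped home: I pushed it to a hard stop at about 22 N and measured it hanging straight down, but did not see the hook itself.

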